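# Close the contact press through its guard window

## Robot

A 6-joint arm with a two-finger parallel gripper is mounted at the origin on the work surface; the furniture and walls round the work are solid. World frame = base frame: x ahead of the robot, y to its left, z up, the work surface at z = 0. Lengths are in mm, angles in degrees, forces in N, time in s.
With the tool pointing down it reaches from about 300 to 850 mm from the base axis. Payload 4.2 kg.
Tool frame: the origin (TCP) lies midway between the tips of the shut fingers; the grasp point (between the pads) lies 19 mm behind it; z points along the fingers, y is the line along which they close (so a half turn about z gives the same grasp; the last joint's range is limited). The gripper opens to 91 mm and grips with 3 to 60 N. Pads are 32 mm wide; open, the fingers measure 118 mm over their backs; the gripper's body (76 mm by 178 mm) begins 60 mm behind the grasp point.
Start: joints at [69.099, 18.312, 89.639, -0, 72.044, -1.146], TCP at [194.358, 541.173, 213.976] pointing down, gripper open.
Joint ranges: [-177.97, 177.97], [-48.28, 115.42], [12.27, 149.76], [-77.06, 257.06], [2.81, 150.46], [-146.56, 146.56]. Speed limits (degrees/s): [147.25, 147.25, 180, 180, 180, 180].

## Interface

Orientations are given as [roll, pitch, yaw] about the fixed x, y, z axes, in that order (R = Rz(yaw) Ry(pitch) Rx(roll)).
In Python, from workcell import env gives the robot as it stands.
- The arm moves only by the tool jog_arm, never from a script. Its argument "steps" is one flat list of numbers, 5 for each row, row after row: the closure, from 0 (fully open) to 1 (shut), then the shift along the tool's x, y, z in cm, then the turn about the tool's z in degrees. A call has 1 to 20 rows; each row is the pose to reach, as a shift and turn from the pose commanded when the call began, along the tool's axes at that moment; what a row does not reach only later rows make up. A row lasts 1/10 s, in which the tool goes at most 50 mm and 8.59 degrees, less where a joint would pass 70% of its speed; a pose out of reach is approached as far as the arm can. A call with a gripper value outside its range is refused whole. The fingers move at their own pace and stop on an object; "force" is the grip in N (left out, the last holds). Time passes only in rows, so rows that repeat a pose let the fingers close. It gives the time, the measured TCP pose, the force and the opening at its end, in the units of the state.
- env.state(): the state, without advancing time (a new reading comes with each control period).
- env.grab_frame(name): name is "side" or "top"; returns the picture (480x640x3 uint8, red, green, blue); there is no depth.
- env.camera_params(name): a dict with "fx", "fy", "cx", "cy" (pixels), "R" (3x3) and "t" (3): a world point X has camera coordinates R X + t. Camera axes: x right, y down, z forward; pixel columns grow to the right and rows downward; lengths in mm; the calibration is good to about 2 mm. A picture is of the moment at which its call begins. camera_params takes no time and is no camera call.
- env.job_done(): hands the job in, once; it reports no verdict.
The state is a dict: "time_s": time; "qpos": joint angles; "qvel": joint speeds; "effort": joint torques, N m; "ee_pos": TCP position; "ee_rot": TCP orientation; "force": force on the tool from outside, world axes, zero at the start; "torque": the same for the moment, N m; "gripper_width": finger opening in mm.
Only numpy, scipy, OpenCV 4.12 (cv2) and the standard library are available. Lean on these libraries where they do the work, as an engineer would, in place of code of your own. Each camera call takes 0.05 s, during which the arm holds its last target. There are 200 camera calls.

## Task

The probe card in the guarded contact press has to be clamped. With a fingertip, push the guard's sliding shutter all the way open, reach down through the window and press the lever's paddle all the way down without touching the guard's frame, then push the shutter fully shut again. Nothing is to be picked up, and the loose things standing round the press stay where they are.

Things in the scene. Friction and masses are not known exactly. Their poses are not given: they have to be found in the camera images.
- guard: fixed guard frame, not to be touched: level aluminium plate 4 mm thick on four round posts, top face 75 mm above the table. Origin on the table below the window's centre; z up, x away from the robot, y left along the shutter's slide. Plate: x -54..68, y -140..56 mm. Window: x and y -35..35 mm. Its two rails for the shutter, at x = -49.5 and 49.5 mm, 6 mm wide, stand 7 mm above the plate
- window_centre (a point): centre of the square window (70 mm by 70 mm) in the guard plate, at the plate's top face; axes as guard. The lever's paddle is straight below it
- shutter (a joint): slide of the shutter, in m: 0 = fully shut, 0.086 = fully open (stop); grows towards the guard's -y (right, seen from the robot). The shutter is a grey plate 90 x 90 mm, 3 mm thick, on the guard plate, top face 79 mm above the table, centred on the window when shut. It stays where it is left; about 1.5 N moves it
- tab_top (a point): middle of the top of the shutter's upright black tab; axes as guard. A bar 34 mm long along x, 10 mm thick along y, from the shutter's top face (79 mm) up to 97 mm, 38 mm to the -y side of the shutter's centre, 7 mm from its edge. Push its left face (over the shutter) to open and its right face to shut
- lever (a joint): hinge of the press's lever, in rad: 0 = paddle up (open), 0.31 = fully down against its stop (card clamped). The hinge lies along the guard's y at guard x = +58 mm, 47 mm above the table. It stays where it is left; about 4 to 5 N down on the paddle moves it
- paddle_top (a point): middle of the upper face of the lever's black paddle (44 mm along the guard's y, 30 mm along x), below the window's centre: about 61 mm above the table with the lever up, about 43 mm with the lever fully down
- dropper: small white dropper bottle with a blue cap, 33 mm across, 72 mm tall, loose bystander standing next to the press; origin at the centre of its underside
- block: small lapped steel reference block 30 x 45 x 20 mm, loose bystander; origin at the centre of its underside
- lens: ring mount with a lens on a short post, 31 x 34 x 70 mm, loose bystander; origin at the centre of its underside

How it is judged:
By the outcome, as a careful person would: the job done as asked, in the order asked, and still so for the second after the job is handed in, with the robot touching nothing.
It also fails if it takes over 46 s, if anything falls off the work surface, if the arm or the gripper's body presses on something with over 40 N, if the wrist force passes 120 N, or if a joint passes its speed limit or range.

## Working session

There is one attempt and no reset: what is moved stays moved. The work goes in short steps, Python scripts to look and compute and a tool call to move; the robot and the scene stay as the last step left them, time stands still between calls to the robot, and variables do not carry over. Pictures are saved under pics/ and viewed, on a budget of 10 in all, crops included, one or two more only if the job needs it, and the job is handed in when it is done.

Besides the shell and the picture viewer there is one more tool, called by a JSON object that holds its "api" and its "payload", one argument or row to a line. jog_arm: Moves the arm, as the interface text tells. Its arguments: {"type":"object","properties":{"steps":{"type":"array","items":{"type":"number"}},"force":{"type":"number"}},"required":["steps"]}

```bash
mkdir -p pics; python3 - <<'E'
from workcell import env
import cv2
for n in("top","side"):
    cv2.imwrite(f"pics/{n}0.png",env.grab_frame(n)[:,:,::-1]); p=env.camera_params(n); print(n,p)
print(env.state())
E
```

```text
top {'fx': 565.7111386578591, 'fy': 565.7111386578591, 'cx': 324.39735019925143, 'cy': 236.38288236390002, 'R': array([[ 0.13473326, -0.99086986,  0.00488526],
       [-0.96525474, -0.13236108, -0.22530831],
       [ 0.22389784,  0.025641  , -0.97427527]]), 't': array([-162.83246553,  407.71475726,  853.19544684])}
side {'fx': 508.9383014922878, 'fy': 508.9383014922878, 'cx': 324.7553959485244, 'cy': 240.3546511394597, 'R': array([[ 0.92075468,  0.39009142, -0.00628537],
       [ 0.24987233, -0.60200726, -0.75838716],
       [-0.29962416,  0.69671798, -0.65177405]]), 't': array([-339.89059337, -102.78016376, 1103.61659324])}
{'time_s': 0.1, 'qpos': array([ 6.90991279e+01,  1.83468196e+01,  8.96997074e+01, -1.33097327e-03,
        7.20437468e+01, -1.14496325e+00]), 'qvel': array([ 0.09201339, -0.13067593, -0.17934065, -0.03742019, -0.03033004,
        0.00599631]), 'effort': array([-4.90705042e-04, -4.13326192e+01, -2.32510918e+01,  7.28301541e-02,
        4.21798008e-02, -7.01350632e-05]), 'ee_pos': array([194.19283755, 540.73201368, 213.21399452]), 'ee_rot': array([-1.79909719e+02, -5.38611442e-04,  1.60244502e+02]), 'force': array([ 0.04496312, -0.69646833, -0.28155707]), 'torque': array([-0.00505516, -0.00325254,  0.04926159]), 'gripper_width': 91.46178317191654}
```

View pics/top0.png

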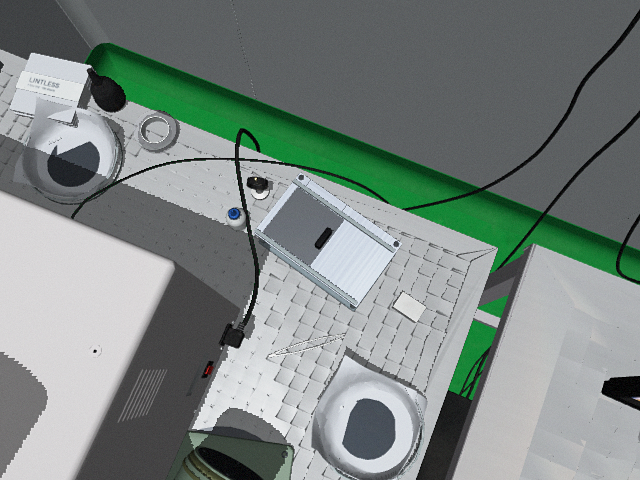

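View pics/side0.png

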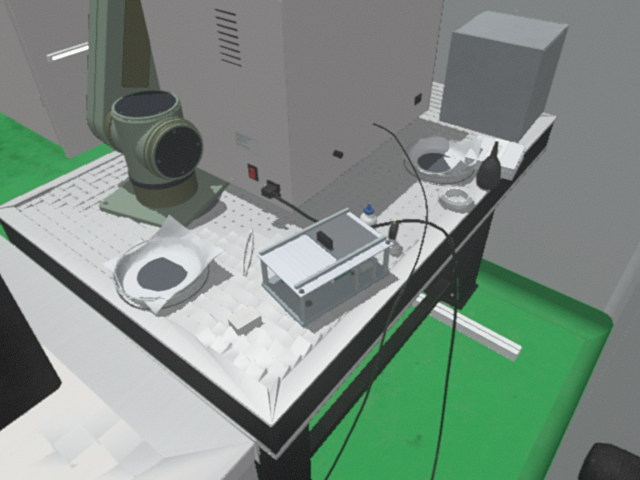

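The top view shows the press near (325,240), with the shutter at (300,222) and the tab at (323,237). The dropper is at (236,215), the lens at (260,186) and the block at (408,305). A tall machine stands between the arm and the press, so I'll measure both.

```bash
cat > h.py <<'E'
from workcell import env
import numpy as np, cv2
def cam(n):
    p=env.camera_params(n); K=np.array([[p['fx'],0,p['cx']],[0,p['fy'],p['cy']],[0,0,1]]); return K,np.array(p['R']),np.array(p['t'])
def ray(n,uv,z):
    K,R,t=cam(n); d=R.T@np.linalg.solve(K,[*uv,1]); c=-R.T@t; return c+d*(z-c[2])/d[2]
def proj(n,X):
    K,R,t=cam(n); q=K@(R@np.array(X,float)+t); return q[:2]/q[2]
def tri(a,b):
    P=[np.c_[cam(n)[1],cam(n)[2]] for n in("top","side")]
    P=[cam(n)[0]@p for n,p in zip(("top","side"),P)]
    X=cv2.triangulatePoints(P[0],P[1],np.array(a,float),np.array(b,float)).ravel(); return X[:3]/X[3]
def crop(n,x,y,w,h,s,f):
    im=cv2.imread(f) if isinstance(f,str) else f
    return cv2.resize(im[y:y+h,x:x+w],None,fx=s,fy=s,interpolation=cv2.INTER_CUBIC)
E
python3 - <<'E'
from h import *
np.set_printoptions(precision=0,suppress=True)
print("cams",[-(cam(n)[1].T@cam(n)[2]) for n in("top","side")])
print("mach bottom corner",ray("top",(245,298),0),ray("side",(290,200),0))
B=ray("side",(290,200),0)
for h in(200,300,350,400,450,500,600): print(h,ray("top",(173,265),h),proj("top",[B[0],B[1],h]))
print("machine far bottom L side",ray("top",(190,430),0))
for n,uv,z in [("dropper","236 215",72),("lens","260 184",70),("block","408 305",20)]: print(n,ray("top",list(map(float,uv.split())),z))
print("tab",ray("top",(323,236),97),ray("side",(325,236),97))
print("switch",tri((208,370),(252,172)))
cv2.imwrite("pics/c1.png",np.hstack([crop("",225,160,190,160,4,"pics/top0.png")]))
E
```

```text
cams [array([ 224., -129.,  924.]), array([ 669., -698.,  639.])]
mach bottom corner [317.  10.   0.] [256.  78.   0.]
200 [326.  79. 200.] [163. 319.]
300 [312.  50. 300.] [138. 312.]
350 [305.  36. 350.] [123. 307.]
400 [298.  22. 400.] [104. 302.]
450 [291.   7. 450.] [ 82. 295.]
500 [284.  -7. 500.] [ 54. 287.]
600 [270. -36. 600.] [-25. 263.]
machine far bottom L side [103.  60.   0.]
dropper [435.  34.  72.]
lens [491.   6.  70.]
block [ 339. -253.   20.]
tab [ 415. -105.   97.] [ 416. -108.   97.]
switch [198.  33.  83.]
```

View pics/c1.png

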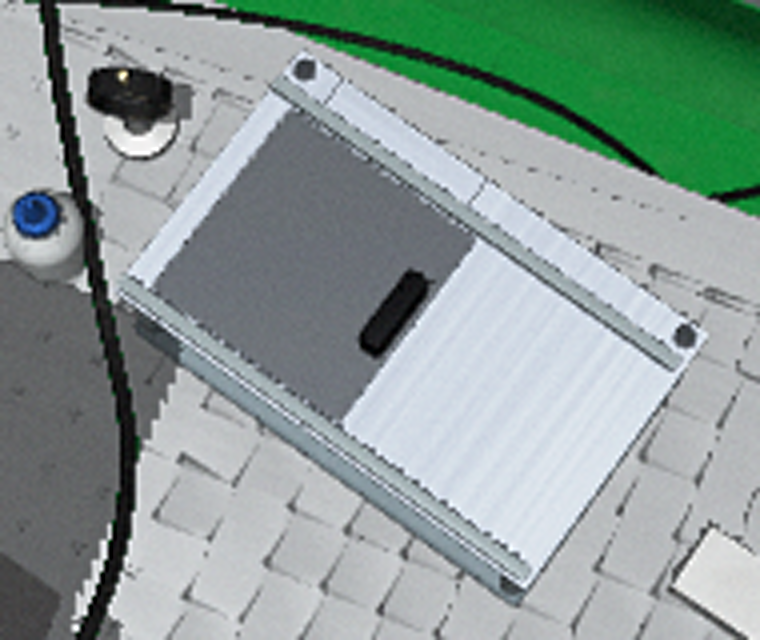

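```bash
python3 - <<'E'
from h import *
np.set_printoptions(precision=0,suppress=True)
print("vent",tri((133,378),(227,15)), tri((151,392),(230,48)),tri((208,370),(252,172)),tri((95,351),(0,0)))
for h in (250,300,350,400): print(h,[ray("top",p,h)[:2] for p in((173,265),(0,183),(97,459))], [proj("side",ray("top",p,h)) for p in((173,265),)])
print("side edges bottom",[ray("side",p,0)[:2] for p in((292,196),(258,172),(437,118),(233,182))])
print("box",[ray("side",p,0)[:2] for p in((440,118),(515,140),(555,115))],proj("top",[300,600,0]))
print("cable tri: ",tri((75,215),(375,125)),tri((240,335),(268,188)),tri((240,132),(430,200)))
q=lambda x,y:(225+x/4,160+y/4)
S=[ray("top",q(*p),79) for p in((158,283),(297,110),(475,243),(345,425))]
P=[ray("top",q(*p),75) for p in((122,283),(300,52),(705,335),(515,600))]
for s in S+P: print(s)
c=sum(S)/4; Pc=sum(P)/4
print("centre",c,[np.linalg.norm(S[i]-S[i-1]) for i in range(4)],[np.linalg.norm(P[i]-P[i-1]) for i in range(4)])
a=[np.degrees(np.arctan2(*(d[:2][::-1]))) for d in(S[1]-S[0],S[2]-S[3],P[1]-P[0],P[2]-P[3])];b=[np.degrees(np.arctan2(*(d[:2][::-1])))+90 for d in (S[2]-S[1],S[3]-S[0],P[2]-P[1],P[3]-P[0])]
print("yaw",np.array(a),np.array(b)); th=np.radians(np.mean(a+b)); Rz=np.array([[np.cos(th),-np.sin(th)],[np.sin(th),np.cos(th)]])
print("origin from plate",Pc[:2]-Rz@[7,-42])
tab=ray("top",q(396,313),88)[:2]; print("tab local",Rz.T@(tab-c[:2]))
E
```

```text
vent [188.  41. 380.] [177.  41. 323.] [198.  33.  83.] [ 187. -154.  634.]
250 [array([319.,  65.]), array([392., 298.]), array([ 91., 106.])] [array([312.,  97.])]
300 [array([312.,  50.]), array([380., 267.]), array([101.,  89.])] [array([304.,  71.])]
350 [array([305.,  36.]), array([367., 235.]), array([111.,  71.])] [array([295.,  43.])]
400 [array([298.,  22.]), array([355., 203.]), array([121.,  54.])] [array([285.,  12.])]
side edges bottom [array([254.,  93.]), array([141., 147.]), array([457., 561.]), array([109.,  90.])]
box [array([464., 564.]), array([663., 520.]), array([745., 698.])] [-109.  260.]
cable tri:  [386. 257. 118.] [254.  -5.  83.] [556.  42. 109.]
[415. -15.  79.]
[491. -57.  79.]
[ 447. -133.   79.]
[370. -94.  79.]
[414.  -0.  75.]
[516. -55.  75.]
[ 424. -225.   75.]
[ 314. -166.   75.]
centre [431. -75.  79.] [np.float64(90.7959623642302), np.float64(87.31042560778123), np.float64(87.53907146120288), np.float64(86.90229458668976)] [np.float64(193.350707906432), np.float64(115.85799566731929), np.float64(193.91967732704117), np.float64(125.7042519856771)]
yaw [-29. -27. -28. -28.] [-30. -30. -28. -31.]
origin from plate [431. -71.]
tab local [  1. -37.]
```

{"api": "jog_arm", "payload": {
  "steps": [1,0,0,-5,0,1,0,0,-10,0,1,0,0,-15,0,1,0,0,-20,0,1,0,0,-25,0,1,0,0,-28,0],
  "force": 20
}}

```text
time_s: 0.7
ee_pos: [194.3, 541.0, 497.9]
ee_rot: [179.7, 0.0, 160.2]
force: [-0.1, 0.1, -0.5]
gripper_width: 45.9
```

```bash
python3 - <<'E'
from h import *
np.set_printoptions(precision=0,suppress=True)
s=env.state();print(s['qpos'],s['ee_pos'],s['ee_rot'])
for p in((75,215),(170,160),(240,165),(300,165),(340,172),(400,207),(255,250),(245,200),(238,140),(246,129)):
    print(p,[(z,ray("top",p,z)[:2].round(),proj("side",ray("top",p,z)).round()) for z in(0,60,120,200)])
im=cv2.imread("pics/side0.png"); cv2.imwrite("pics/c2.png",crop("",230,90,240,200,3.3,im))
E
```

```text
[ 69.  17.  51.   0. 111.  -1.] [194. 541. 498.] [180.   0. 160.]
(75, 215) [(0, array([416., 317.]), array([396., 160.])), (60, array([404., 288.]), array([389., 142.])), (120, array([391., 259.]), array([381., 123.])), (200, array([375., 220.]), array([370.,  93.]))]
(170, 160) [(0, array([535., 178.]), array([431., 204.])), (60, array([515., 158.]), array([422., 183.])), (120, array([494., 138.]), array([413., 160.])), (200, array([468., 111.]), array([399., 126.]))]
(240, 165) [(0, array([542.,  56.]), array([419., 240.])), (60, array([522.,  44.]), array([410., 216.])), (120, array([501.,  32.]), array([400., 190.])), (200, array([473.,  16.]), array([386., 152.]))]
(300, 165) [(0, array([556., -46.]), array([412., 276.])), (60, array([535., -52.]), array([402., 250.])), (120, array([513., -57.]), array([392., 221.])), (200, array([485., -64.]), array([377., 179.]))]
(340, 172) [(0, array([ 553., -116.]), array([398., 303.])), (60, array([ 532., -117.]), array([389., 274.])), (120, array([ 510., -118.]), array([378., 243.])), (200, array([ 482., -119.]), array([363., 198.]))]
(4
[... 330 characters left out ...]
[375., -11.]), array([325., 188.])), (200, array([360., -23.]), array([314., 150.]))]
(245, 200) [(0, array([481.,  37.]), array([386., 238.])), (60, array([465.,  27.]), array([378., 214.])), (120, array([448.,  16.]), array([369., 189.])), (200, array([426.,   1.]), array([356., 151.]))]
(238, 140) [(0, array([587.,  68.]), array([443., 242.])), (60, array([564.,  55.]), array([434., 218.])), (120, array([540.,  42.]), array([423., 192.])), (200, array([509.,  25.]), array([408., 154.]))]
(246, 129) [(0, array([609.,  57.]), array([454., 248.])), (60, array([584.,  45.]), array([444., 224.])), (120, array([559.,  33.]), array([433., 198.])), (200, array([526.,  17.]), array([417., 158.]))]
```

View pics/c2.png

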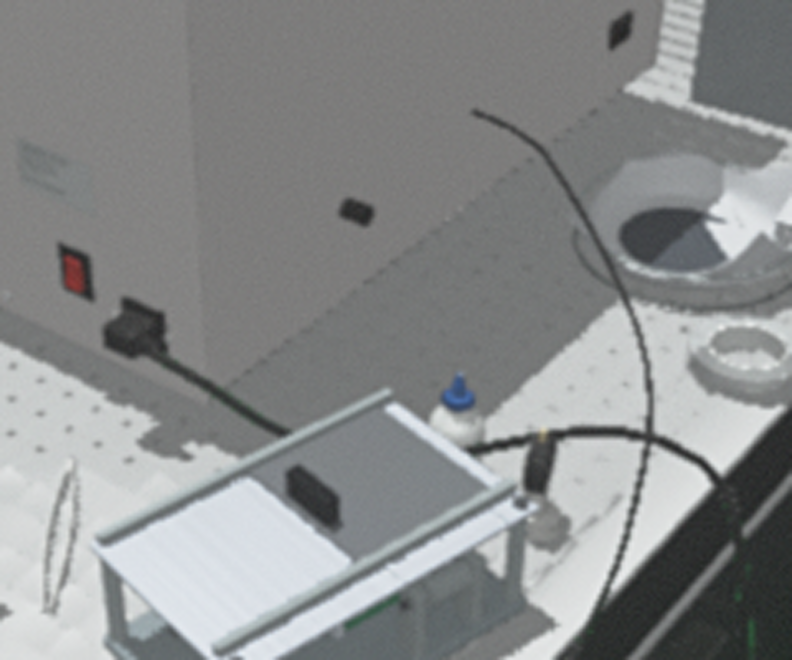

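{"api": "jog_arm", "payload": {
  "steps": [1,0,0,-5,0,1,-3.07,-3.59,-5,7.1,1,-6.14,-7.19,-5,14.2,1,-9.21,-10.78,-5,21.3,1,-12.29,-14.37,-5,28.3,1,-15.36,-17.96,-5,35.4,1,-18.43,-21.56,-5,42.5,1,-21.5,-25.15,-5,49.6,1,-24.57,-28.74,-5,56.7,1,-27.64,-32.34,-5,63.8,1,-30.71,-35.93,-5,70.9,1,-33.79,-39.52,-5,77.9,1,-36.86,-43.11,-5,85,1,-39.93,-46.71,-5,92.1,1,-43,-50.3,-5,99.2,1,-43,-50.3,-5,99.2,1,-43,-50.3,-5,99.2]
}}

```text
time_s: 2.4
ee_pos: [429.2, -78.3, 543.1]
ee_rot: [-179.9, 0.0, 61.0]
force: [0.1, -0.2, 0.1]
gripper_width: 0.3
```

{"api": "jog_arm", "payload": {
  "steps": [1,0,0,5,0,1,0,0,10,0,1,0,0,15,0,1,0,0,20,0,1,0,0,25,0,1,0,0,30,0,1,0,0,35,0,1,0,0,39,0,1,0,0,41,0,1,0,0,41,0,1,0,0,41,0]
}}

```text
time_s: 3.5
ee_pos: [429.5, -76.6, 134.9]
ee_rot: [179.9, -0.0, 61.2]
force: [-0.6, -0.2, 0.4]
gripper_width: 0.3
```

```bash
python3 - <<'E'
from h import *
t=env.grab_frame("top")[:,:,::-1];s=env.grab_frame("side")[:,:,::-1]
cv2.imwrite("pics/s1.png",s);cv2.imwrite("pics/t1.png",t)
cv2.imwrite("pics/c3.png",np.vstack([crop("",230,150,200,110,4,t)[:300*0+440],crop("",250,195,160,32*1,5,s)*0][:1]))
cv2.imwrite("pics/c4.png",crop("",240,130,180,150,4,s))
p=env.state()['ee_pos'];print(p,proj("side",p),proj("top",p))
E
```

```text
[430.39814227 -77.21036447 135.76858052] [340.3028551  208.73181407] [305.19476623 216.8858238 ]
```

View pics/c4.png

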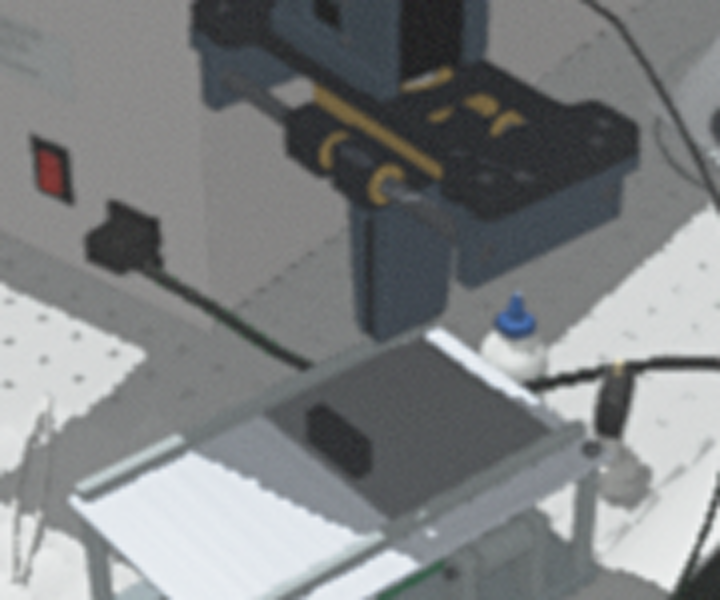

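{"api": "jog_arm", "payload": {
  "steps": [1,0,0,2,0,1,0,0,3.5,0,1,0,0,4.4,0,1,0,0,4.7,0,1,0,0,4.7,0,1,0,0,4.7,0]
}}

```text
time_s: 4.2
ee_pos: [429.7, -77.7, 87.7]
ee_rot: [179.9, -0.0, 61.0]
force: [0.0, -0.6, -0.4]
gripper_width: 0.7
```

{"api": "jog_arm", "payload": {
  "steps": [1,-0.5,0,0,0,1,-1,0,0,0,1,-1.5,0,0,0,1,-2,0,0,0,1,-2.6,0,0,0,1,-3.2,0,0,0,1,-4,0,0,0,1,-4.8,0,0,0,1,-5.6,0,0,0,1,-6.4,0,0,0,1,-7.2,0,0,0,1,-8,0,0,0,1,-8.6,0,0,0,1,-9.1,0,0,0,1,-9.5,0,0,0,1,-9.5,0,0,0]
}}

```text
time_s: 5.8
ee_pos: [383.6, -159.3, 86.9]
ee_rot: [-180.0, -0.2, 60.9]
force: [5.7, 8.0, 0.0]
gripper_width: 0.5
```

{"api": "jog_arm", "payload": {
  "steps": [1,-0.2,0,0,0,1,-0.3,0,0,0,1,-0.3,0,0,0,1,-0.3,0,0,0]
}}

```text
time_s: 6.2
ee_pos: [383.6, -159.6, 87.0]
ee_rot: [-180.0, -0.5, 60.8]
force: [10.4, 17.5, 0.3]
gripper_width: 0.4
```

```bash
python3 - <<'E'
from h import *
t=env.grab_frame("top")[:,:,::-1];s=env.grab_frame("side")[:,:,::-1]
cv2.imwrite("pics/c5.png",np.vstack([crop("",230,160,200,75*2,4,t)[:560*1],])[:600])
cv2.imwrite("pics/c6.png",crop("",220,150,200,150,4,s)); cv2.imwrite("pics/t2.png",t)
p=env.state();print(p['ee_pos'],p['force'])
E
```

```text
[ 383.58072844 -159.54284767   86.97890299] [10.62296991 17.86452557  0.1521109 ]
```

View pics/c6.png

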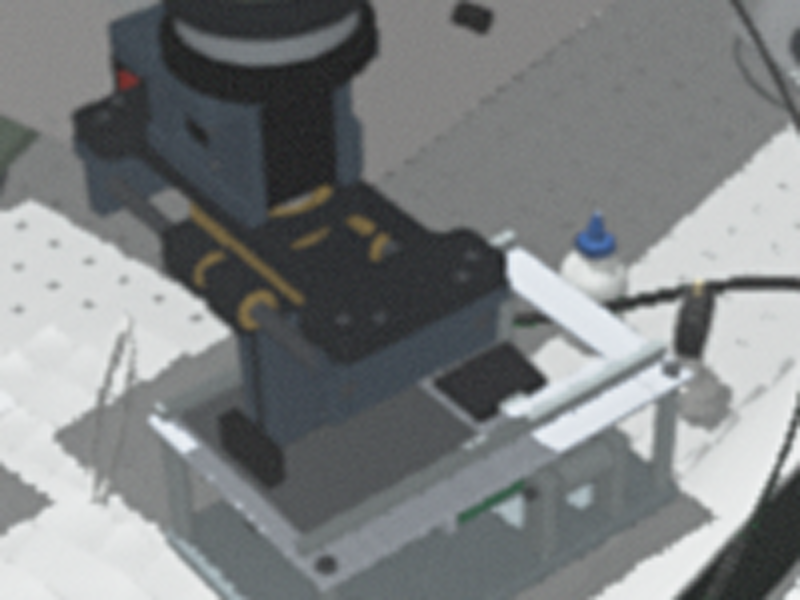

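```bash
python3 - <<'E'
from h import *
np.set_printoptions(precision=1,suppress=True)
q=lambda x,y:(220+x/4,150+y/4)
for p in((433,382),(500,342),(548,380),(480,422),(490,382)): print(ray("side",q(*p),61))
# shutter edge mid right-hand side / far plate corners z=75: (515,245)? (690,380) far-left corner; (325,590) far-right
for p,l in(((692,377),(68,56)),((320,592),(68,-140)),((152,415),(-54,-140))):
    X=ray("side",q(*p),75)[:2]; th=np.radians(-29); c,s=np.cos(th),np.sin(th); R=np.array([[c,-s],[s,c]]); print("origin",X-R@l)
E
```

```text
[414.4 -90.3  61. ]
[431.3 -54.3  61. ]
[459.6 -70.1  61. ]
[ 442.5 -106.3   61. ]
[437.  -80.9  61. ]
origin [433.4 -76.3]
origin [435.8 -76.4]
origin [436.4 -72.4]
```

{"api": "jog_arm", "payload": {
  "steps": [1,0.4,0,0,0,1,1,0,0,0,1,1,0,-1.5,0,1,1,0,-4,0,1,4,0,-6,0,1,7,0,-6,0,1,9.7,0,-6,0,1,9.7,0,-6,0,1,9.7,0,-6,0]
}}

```text
time_s: 7.2
ee_pos: [427.8, -78.4, 146.5]
ee_rot: [-179.9, 0.1, 61.1]
force: [-0.5, 0.4, -0.8]
gripper_width: 0.0
```

{"api": "jog_arm", "payload": {
  "steps": [1,0.4,0.5,0,0,1,0.4,0.5,0,0,1,0.4,0.5,0,0,1,0.4,0.5,1,0,1,0.4,0.5,2.5,0,1,0.4,0.5,4,0,1,0.4,0.5,4.5,0,1,0.4,0.5,4.5,0]
}}

```text
time_s: 8.0
ee_pos: [434.0, -77.4, 101.0]
ee_rot: [-179.9, 0.0, 61.0]
force: [-0.2, 0.1, 0.2]
gripper_width: 0.5
```

```bash
python3 - <<'E'
from h import *
t=env.grab_frame("top")[:,:,::-1];s=env.grab_frame("side")[:,:,::-1]
cv2.imwrite("pics/c7.png",np.hstack([crop("",245,165,100,150,4,t),crop("",290,170,100,150,4,s)]))
p=env.state();print(p['ee_pos'],p['force'])
E
```

```text
[435.0881755  -77.49011606 102.13791087] [-0.29898251  0.10226302 -0.52046183]
```

View pics/c7.png

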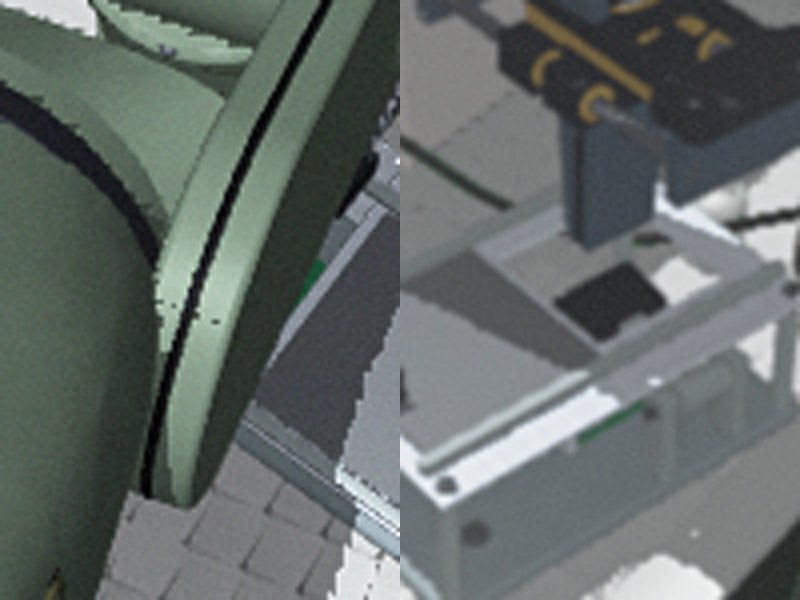

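{"api": "jog_arm", "payload": {
  "steps": [1,0,0,1,0,1,0,0,2,0,1,0,0,2.8,0,1,0,0,3.4,0,1,0,0,3.8,0,1,0,0,4.2,0,1,0,0,4.6,0,1,0,0,4.6,0]
}}

```text
time_s: 8.9
ee_pos: [434.7, -77.3, 55.6]
ee_rot: [-180.0, -0.0, 61.0]
force: [0.1, -0.6, -0.2]
gripper_width: 0.6
```

{"api": "jog_arm", "payload": {
  "steps": [1,0,0,0.3,0,1,0,0,0.6,0,1,0,0,0.8,0,1,0,0,0.9,0]
}}

```text
time_s: 9.3
ee_pos: [434.7, -77.2, 47.0]
ee_rot: [-180.0, -0.0, 61.0]
force: [-2.0, 0.7, 6.2]
gripper_width: 0.2
```

```bash
python3 - <<'E'
from h import *
s=env.grab_frame("side")[:,:,::-1]
cv2.imwrite("pics/c8.png",crop("",280,180,120,100,6,s))
p=env.state();print(p['ee_pos'],p['force'])
E
```

```text
[434.64170624 -77.19106514  46.92965651] [-2.25622285  0.74954097  4.09814076]
```

View pics/c8.png

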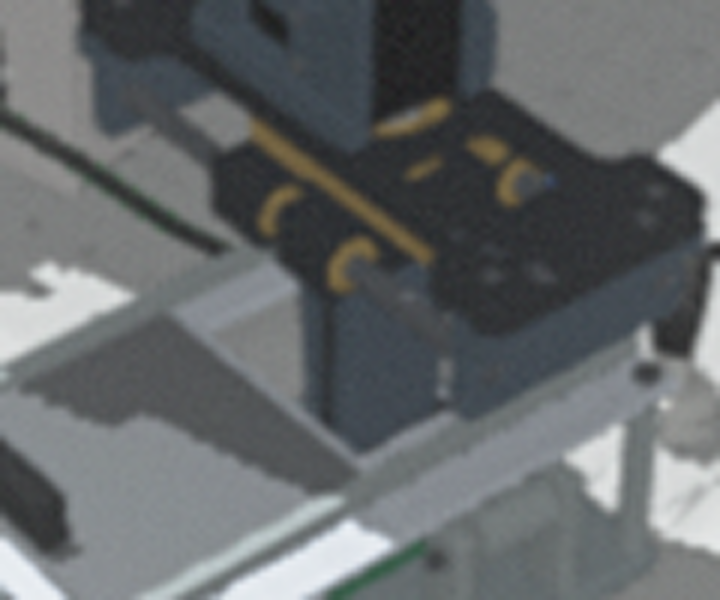

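{"api": "jog_arm", "payload": {
  "steps": [1,0,0,0.2,0,1,0,0,0.3,0,1,0,0,0.4,0,1,0,0,0.4,0]
}}

```text
time_s: 9.75
ee_pos: [434.8, -77.2, 44.4]
ee_rot: [180.0, -0.0, 61.0]
force: [-5.9, 2.5, 17.8]
gripper_width: 0.7
```

{"api": "jog_arm", "payload": {
  "steps": [1,0,0,0.2,0,1,0,0,0.3,0,1,0,0,0.3,0]
}}

```text
time_s: 10.05
ee_pos: [434.9, -77.2, 43.9]
ee_rot: [179.9, -0.0, 61.0]
force: [-12.3, 3.8, 43.5]
gripper_width: 0.6
```

{"api": "jog_arm", "payload": {
  "steps": [1,0,0,-0.5,0,1,0,0,-1.5,0,1,0,0,-3,0,1,0,0,-5.5,0,1,0,0,-8,0,1,0,0,-10.7,0,1,0,0,-10.7,0,1,-3,0,-10.7,0,1,-6.5,0,-10.7,0,1,-10,0,-10.7,0,1,-13,0,-10.7,0,1,-15.5,0,-10.7,0,1,-16.5,0,-10.7,0,1,-16.5,0,-10.7,0,1,-16.5,0,-10.7,0]
}}

```text
time_s: 11.55
ee_pos: [355.2, -221.2, 146.5]
ee_rot: [-180.0, -0.0, 61.0]
force: [0.8, 0.2, 0.9]
gripper_width: 0.4
```

```bash
python3 - <<'E'
from h import *
t=env.grab_frame("top")[:,:,::-1];s=env.grab_frame("side")[:,:,::-1]
cv2.imwrite("pics/c9.png",np.hstack([crop("",240,160,100,150,4,t),crop("",260,170,100,150,4,s)]));cv2.imwrite("pics/s9.png",s)
p=env.state();print(p['ee_pos'],p['force'],proj("side",p['ee_pos']))
E
```

```text
[ 355.38896513 -220.93683135  146.72415421] [-0.02112485  0.55817268  0.28080364] [256.83154805 245.63319065]
```

View pics/c9.png

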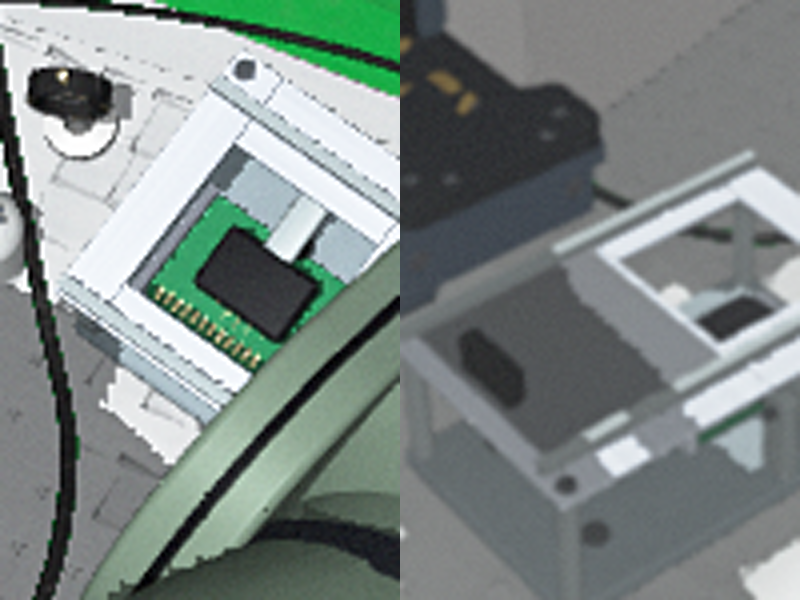

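{"api": "jog_arm", "payload": {
  "steps": [1,0,0,2,0,1,0,0,4,0,1,0,0,5.5,0,1,0,0,6,0,1,0,0,6,0,1,0.5,0,6,0,1,1,0,6,0,1,1.5,0,6,0,1,2,0,6,0,1,2.7,0,6,0,1,3.5,0,6,0,1,4.3,0,6,0,1,5.1,0,6,0,1,5.9,0,6,0,1,6.7,0,6,0,1,7.5,0,6,0,1,8.2,0,6,0,1,8.8,0,6,0,1,9.3,0,6,0,1,9.5,0,6,0]
}}

```text
time_s: 13.65
ee_pos: [401.0, -138.0, 86.8]
ee_rot: [-180.0, -0.0, 61.1]
force: [-1.6, -1.1, 0.6]
gripper_width: 0.5
```

{"api": "jog_arm", "payload": {
  "steps": [1,0.2,0,0,0,1,0.4,0,0,0,1,0.6,0,0,0,1,0.6,0,0,0]
}}

```text
time_s: 14.05
ee_pos: [404.0, -133.2, 86.9]
ee_rot: [180.0, -0.0, 61.0]
force: [0.0, -0.7, 0.5]
gripper_width: 0.1
```

{"api": "jog_arm", "payload": {
  "steps": [1,0.2,0,0,0,1,0.4,0,0,0,1,0.6,0,0,0,1,0.6,0,0,0]
}}

```text
time_s: 14.45
ee_pos: [407.0, -127.9, 86.9]
ee_rot: [180.0, -0.0, 61.0]
force: [-0.7, 0.1, -0.4]
gripper_width: 0.7
```

{"api": "jog_arm", "payload": {
  "steps": [1,0.1,0,0,0,1,0.3,0,0,0,1,0.4,0,0,0,1,0.4,0,0,0]
}}

```text
time_s: 14.85
ee_pos: [408.2, -125.8, 87.0]
ee_rot: [180.0, 0.2, 61.2]
force: [-4.4, -6.8, 0.5]
gripper_width: 0.4
```

{"api": "jog_arm", "payload": {
  "steps": [1,0.2,0,0,0,1,0.3,0,0,0,1,0.3,0,0,0,1,0.3,0,0,0]
}}

```text
time_s: 15.25
ee_pos: [408.3, -125.6, 87.1]
ee_rot: [180.0, 0.5, 61.3]
force: [-7.0, -18.1, 2.4]
gripper_width: 0.3
```

{"api": "jog_arm", "payload": {
  "steps": [1,-0.5,0,0,0,1,-1.3,0,0,0,1,-1.5,0,-1,0,1,-2,0,-4,0,1,-5,0,-8,0,1,-9,0,-11,0,1,-13,0,-14,0,1,-17,0,-17,0,1,-20,0,-18,0,1,-20,0,-18,0,1,-20,0,-18,0]
}}

```text
time_s: 16.35
ee_pos: [313.3, -296.9, 267.4]
ee_rot: [179.9, -0.1, 61.0]
force: [0.8, 0.5, -1.0]
gripper_width: 0.8
```

```bash
python3 - <<'E'
from h import *
t=env.grab_frame("top")[:,:,::-1];s=env.grab_frame("side")[:,:,::-1]
cv2.imwrite("pics/c10.png",np.hstack([crop("",225,160,100,150,4,t),crop("",300,170,100,150,4,s)]))
p=env.state();print(p['ee_pos'],p['force'],p['time_s'])
E
```

```text
[ 313.4482081  -295.88708588  266.50997267] [-0.05754171  0.09255564  0.37611031] 16.45
```

View pics/c10.png

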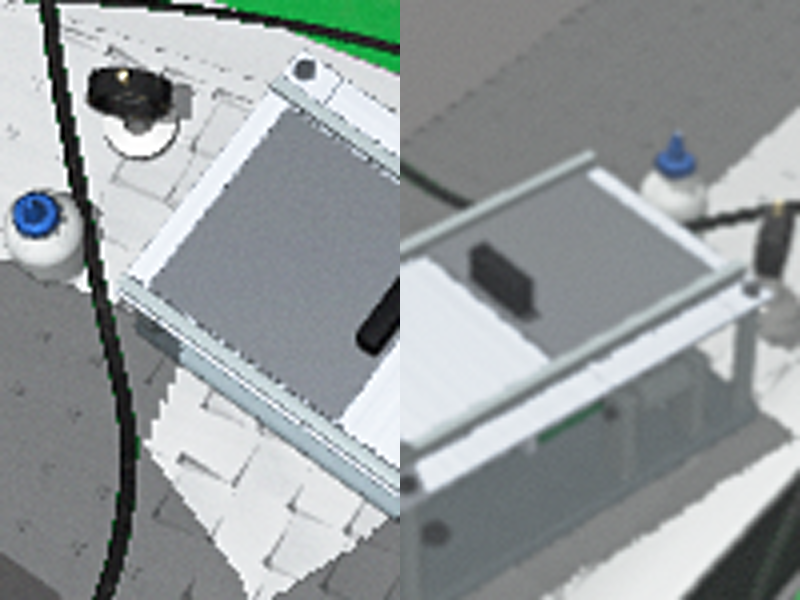

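```bash
python3 -c "
from workcell import env
print(env.job_done(), env.state()['time_s'])"
```

```text
the job is handed in; nothing more can be done
the job is handed in; nothing more can be done
```

I opened the shutter, pressed the paddle down through the window, pushed the shutter shut again and handed the job in at about 16.5 s.

- **Shutter open:** The finger stopped moving while the force rose to about 20 N, so the shutter was at its stop.
- **Paddle down:** The tip stopped at 43.9 mm, against an expected 43 mm or so. The paddle looked down and level in the later picture.
- **Shutter shut:** The finger stopped again at about 19 N. The travel between the two stops fits the full 86 mm stroke. The last picture shows the shutter covering the window and the arm clear of everything, with no force on the tool.
- **Bystanders:** The dropper and lens are where they were. The block was outside my last crops, and the tool passed well above it.
- **Paddle force:** At the stop the fingertip reached about 43 N vertically, just over the 40 N limit set for the arm and gripper body. It was only the fingertip that pressed, and the wrist stayed far below 120 N.
- **Guard position:** My estimates of it disagreed by up to 7 mm, within the window's clearance. I saw no sideways force on the way down until the paddle was met.

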